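# Roll the pipe offcut onto the marking strip

## Task

Roll the fat grey pipe offcut along the plywood board by stroking its top with your fingertips, until it lies centred lengthwise along the dark rubber strip, with its end facing the scribing block, then let go so that it stays there at rest. Let it roll without skidding, touch it only on its upper half, never lift it, do not let it bump into anything, and leave the coupling, the small carton, the tin and the spanner where they are.

Things in the scene. Friction and masses are not known exactly. Their poses are not given: they have to be found in the camera images.
- pipe: Grey plastic pipe offcut (dark ends) lying on the board: 90 mm diameter, 150 mm long, 0.3-0.55 kg. Origin: centre of the pipe, on its axis, 57 mm above the bench; crest at 102 mm. x: its long axis; y and z turn as it rolls, z starts up. Rolls freely, little resistance. A fingertip pressed lightly (2-5 N) on its crest rolls it; without slip the tip travels twice as far as the pipe.
- station: Fixed marking station: flat dark rubber strip, 200 (x) by 40 mm, flush with the board, and at its +x end a steel scribing block 62 mm tall, needle tip 104 mm from the strip centre. Origin: strip centre on the board top, 12 mm above the bench. x: along the strip, the way the pipe must lie; y: across it, the way the pipe rolls. The pipe starts 110-230 mm off on the +y or -y side, nearly parallel.
- board: Plywood board fixed on the bench, 270 mm (x) by 600 mm (y) by 12 mm, origin under its centre. The pipe rolls along its y; nothing stands at its ends to stop the pipe but the bystanders.
- coupling: Bystander: short upright grey plastic pipe coupling (open ring), 60 mm diameter, 45 mm tall, on the board near its +y end. Origin at the centre of its underside.
- screwbox: Bystander: small cardboard carton of screws, 60 by 50 by 40 mm tall, on the board near its -y end. Origin at the centre of its underside.
- tin: Bystander: upright tin with a paper label, 66 mm diameter, 110 mm tall, on the bench to the left of the board. Origin at the centre of its underside.
- spanner: Bystander: steel spanner lying flat on the bench to the right of the board, along its own x axis. Origin at its underside.

How it is judged:
By the outcome, as a careful person would: the job done as asked, in the order asked, and still so for the second after the job is handed in, with the robot touching nothing.
It also fails if it takes over 72 s, if anything falls off the work surface, if the arm or the gripper's body presses on something with over 40 N, if the wrist force passes 120 N, or if a joint passes its speed limit or range.

## Robot

A 6-joint arm with a two-finger parallel gripper is mounted at the origin on the work surface. World frame = base frame: x ahead of the robot, y to its left, z up, the work surface at z = 0. Lengths are in m, angles in rad, forces in N, time in s.
With the tool pointing down it reaches from about 0.275 to 0.825 m from the base axis. Payload 4.9 kg.
Tool frame: the origin (TCP) lies midway between the tips of the shut fingers; the grasp point (between the pads) lies 19 mm behind it (bot.grip_depth is the distance from the TCP to the grasp point, in m); y points along the fingers, x is the direction in which the jaws open and shut, and the axes are right-handed (so a half turn about y gives the same grasp; the last joint's range is limited). The gripper opens to 85 mm and grips with 20 to 120 N. Pads are 22 mm wide; open, the fingers measure 114 mm over their backs; the gripper's body (76 mm by 85 mm) begins 54 mm behind the grasp point. The pads swing forward as they close: fully open they stand 13 mm farther back than shut.
Start: joints at [-1.421, 0.326, -0.193, 1.052, 0, 1.437], TCP at [0.154, -0.528, 0.207] pointing down, gripper open.
Joint ranges: [-2.65, 2.65], [-0.97, 1.79], [-1.3, 1.35], [-1.93, 2.1], [-1.47, 1.37], [-3.14, 3.14]. Speed limits (rad/s): [2.57, 2.57, 3.14, 3.14, 3.14, 3.14].

## Interface

Orientations are given as a unit quaternion [w, x, y, z].
In Python, from cell import bot gives the robot as it stands. Calls block until the motion is done:
- bot.move_pose(position, orientation): joint-space move of the TCP to a pose.
- bot.move_linear(position, speed=0.15, rotation=None, until_force=None): straight line of the TCP; rotation=None keeps the orientation; speed is the mean speed in m/s. With until_force (N) it stops when the force on the tool has changed by that much, and returns True; else False.
- bot.goto_joints(angles): joint-space move.
- bot.set_gripper(opening, grasp_force=None): opening from 0.0 (shut) to 1.0 (fully open); grasp_force is the grip in N (None keeps the last); returns when the fingers have stopped.
- bot.wait(seconds).
- bot.solve_ik(position, orientation): joint angles nearest the present ones, or None.
- bot.camera(name): name is "side" or "top" or "wrist"; returns the picture (480x640x3 uint8, red, green, blue); there is no depth.
- bot.calibration(name): a dict with "mtx" (3x3 intrinsics, pixels), "k1" (the pictures are not rectified: a ray, as slopes to the right and down, at radius r is drawn at 1 + k1 r^2 times it, then the intrinsics apply), "extrinsics" (4x4, takes a point from world to camera coordinates); the wrist camera has in their place "hand_eye" (4x4, takes a point from camera to tool coordinates, whose origin is the TCP and whose axes are the tool frame's). Camera axes: x right, y down, z forward; pixel columns grow to the right and rows downward; lengths in m; the calibration is good to about 2 mm. A picture is of the moment at which its call begins: read the wrist's pose just before it. calibration takes no time and is no camera call.
A pose or a line that the arm cannot do raises bot.PlanningError and nothing moves.
- bot.close_job(): hands the job in, once; it reports no verdict.
Trained networks look in the newest picture that a camera, given by its name, has taken for a name from the list of things; names that differ only in an ending like _2 or _b are one class to them, and where a whole thing is asked for, a point or a joint stands for the part that bears it (a point fixed in the world has none). Each returns a list of dicts, best first, with "confidence" (0 to 1); they miss things now and then, are a little off and sometimes report something else, mostly with a low value. They report only what shows in the picture. A call takes as long as a camera call.
- bot.search_frame(camera, thing): "bbox" ([left, top, width, height] in pixels, round what is visible of it).
Readings, each from a call of its own:
- bot.read_clock(): time.
- bot.read_joint_positions(): joint angles.
- bot.read_joint_vel(): joint speeds.
- bot.read_joint_efforts(): joint torques, N m.
- bot.read_position(): TCP position.
- bot.read_tool_rot(): TCP orientation.
- bot.read_ft_force(): force on the tool from outside, world axes, zero at the start.
- bot.read_moment(): the same for the moment, N m.
- bot.read_gripper_width(): opening from 0.0 (shut) to 1.0 (fully open).
Only numpy, scipy, OpenCV 4.12 (cv2) and the standard library are available. Lean on these libraries where they do the work, as an engineer would, in place of code of your own. Each camera call takes 0.05 s, during which the arm holds its last target. There are 200 camera calls.

## Working session

There is one attempt and no reset: what is moved stays moved. The work goes in short steps, each a Python script; the robot and the scene stay as the last script left them, time stands still between calls to the robot, and variables do not carry over. Pictures are saved under pics/ and viewed, about 8 in all and at most 12, crops included, and the job is handed in when it is done.

```bash
mkdir -p pics; ls; python3 - <<'E'
from cell import bot
import cv2,numpy as np
np.set_printoptions(precision=4,suppress=True)
print(bot.read_clock(),bot.read_tool_rot(),bot.read_position(),bot.read_ft_force())
for c in("top","side"):
    im=bot.camera(c);cv2.imwrite(f"pics/{c}0.png",im[:,:,::-1])
    print(c,bot.calibration(c))
    for t in("pipe","station","board","coupling","screwbox","tin","spanner"):
        print(t,bot.search_frame(c,t)[:2])
print(bot.read_clock())
E
```

```text
pics
0.0 [ 0.5661 -0.5652  0.4247 -0.4238] [ 0.1539 -0.5274  0.2067] [ 0.6956  0.2952 -0.3756]
top {'mtx': array([[503.2946,   0.    , 318.0171],
       [  0.    , 503.2946, 236.7275],
       [  0.    ,   0.    ,   1.    ]]), 'k1': -0.08536615759031665, 'extrinsics': array([[-0.0016, -1.    , -0.0014, -0.0295],
       [-0.9906,  0.0018, -0.1367,  0.5483],
       [ 0.1367,  0.0012, -0.9906,  1.4398],
       [ 0.    ,  0.    ,  0.    ,  1.    ]])}
pipe [{'bbox': [265.6, 203.2, 39.5, 54.9], 'confidence': 0.62}]
station [{'bbox': [323.5, 176.1, 33.8, 78.7], 'confidence': 0.63}]
board [{'bbox': [203.6, 165.8, 215.8, 128.9], 'confidence': 0.9}]
coupling [{'bbox': [222.5, 242.7, 23.6, 25.6], 'confidence': 0.71}]
screwbox [{'bbox': [374.9, 172.6, 21.7, 23.5], 'confidence': 0.72}]
tin [{'bbox': [83.9, 277.2, 37.1, 24.2], 'confidence': 0.9}]
spanner [{'bbox': [493.3, 222.1, 24.0, 53.0], 'confidence': 0.64}]
side {'mtx': array([[513.2943,   0.    , 318.6674],
       [  0.    , 513.2943, 241.9135],
       [  0.    ,   0.    ,   1.    ]]), 'k1': -0.07501468391578874, 'extrinsics': array([[-0.8716, -0.4903,  0.    ,  0.4843],
       [-0.3634,  0.6459, -0.6714,  0.243 ],
       [ 0.3291, -0.5852, -0.7411,  1.4668],
       [ 0.    ,  0.    ,  0.    ,  1.    ]])}
pipe []
station [{'bbox': [282.2, 207.0, 70.5, 32.4], 'confidence': 0.85}]
board [{'bbox': [238.6, 190.6, 135.2, 148.9], 'confidence': 0.67}]
coupling [{'bbox': [289.8, 293.4, 21.8, 27.9], 'confidence': 0.61}]
screwbox [{'bbox': [301.5, 182.2, 22.5, 18.0], 'confidence': 0.79}]
tin []
spanner [{'bbox': [385.2, 145.0, 35.1, 25.1], 'confidence': 0.45}]
0.8
```

```bash
python3 - <<'E'
import cv2
a=cv2.imread("pics/top0.png")[140:320,190:430];cv2.imwrite("pics/top0c.png",cv2.resize(a,None,fx=3.3,fy=3.3,interpolation=cv2.INTER_CUBIC))
a=cv2.imread("pics/side0.png")[160:350,200:440];cv2.imwrite("pics/side0c.png",cv2.resize(a,None,fx=3.15,fy=3.15,interpolation=cv2.INTER_CUBIC))
E
```

```text
(no output)
```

View pics/top0c.png

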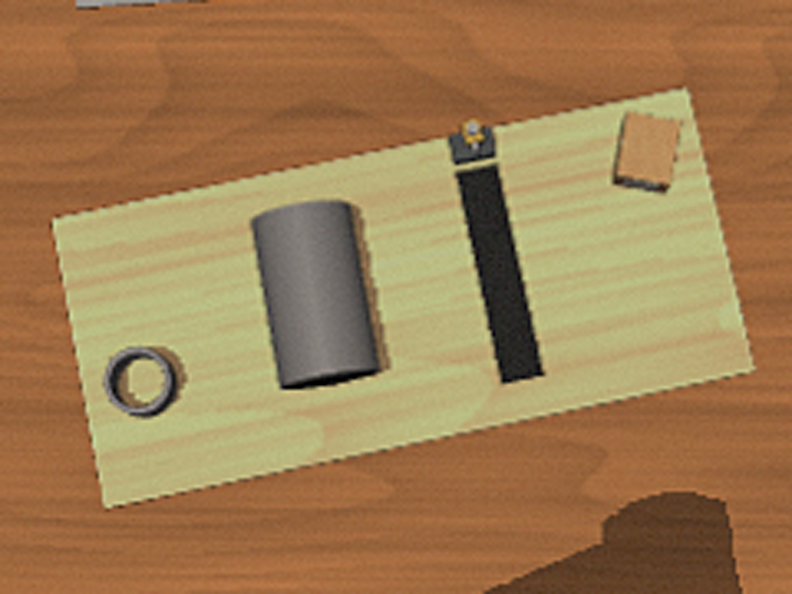

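View pics/side0c.png

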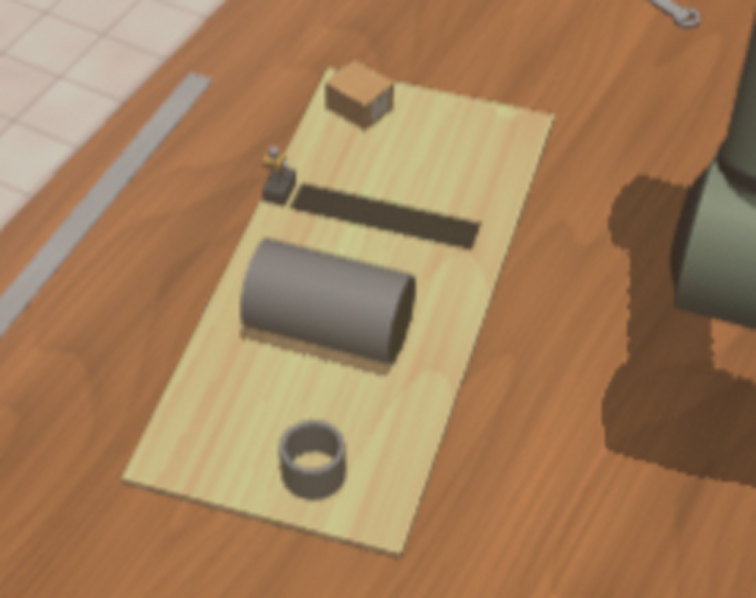

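The top crop shows the pipe to the left of the strip (crop corners about (252,218), (282,388), (381,372), (352,203)). The strip runs from (477,168) to (522,379), and the pipe's yaw differs from it by roughly 2°. I'll fit both numerically.

```bash
cat > h.py <<'E'
import numpy as np,cv2
from scipy.optimize import minimize
from scipy.spatial.transform import Rotation as R
from cell import bot
np.set_printoptions(precision=4,suppress=True)
def cam(name,pos=None,q=None):
    c=bot.calibration(name)
    if name=="wrist":
        T=np.eye(4);T[:3,:3]=R.from_quat(np.roll(q,-1)).as_matrix();T[:3,3]=pos
        E=np.linalg.inv(T@c["hand_eye"])
    else:E=c["extrinsics"]
    return c["mtx"],np.array([c["k1"],0,0,0.]),E
def proj(C,P):
    K,d,E=C
    return cv2.projectPoints(np.asarray(P,float).reshape(-1,1,3),cv2.Rodrigues(E[:3,:3])[0],E[:3,3],K,d)[0][:,0]
def plane(C,uv,z):
    K,d,E=C
    n=cv2.undistortPoints(np.asarray(uv,float).reshape(-1,1,2),K,d)[:,0]
    r=np.c_[n,np.ones(len(n))]@E[:3,:3]; o=-E[:3,:3].T@E[:3,3]
    return o+r*((z-o[2])/r[:,2])[:,None]
def local(p,X):  # p=(x,y,yaw)
    c,s=np.cos(p[2]),np.sin(p[2]);X=np.asarray(X,float)
    return np.c_[p[0]+c*X[:,0]-s*X[:,1],p[1]+s*X[:,0]+c*X[:,1],X[:,2]]
t=np.linspace(0,2*np.pi,48)
CYL=np.array([[sx*.075,.045*np.cos(a),.057+.045*np.sin(a)] for sx in(-1,1) for a in t])
STR=np.array([[-.1,-.02,.012],[.1,-.02,.012],[.1,.02,.012],[-.1,.02,.012]])
BRD=np.array([[-.135,-.3,.012],[.135,-.3,.012],[.135,.3,.012],[-.135,.3,.012]])
def fit(C,pts,model,p0):
    """fit silhouette polygon hull of model to contour points (px): mean distance"""
    def cost(p):
        h=cv2.convexHull(proj(C,local(p,model)).astype(np.float32))
        return np.mean([min(abs(cv2.pointPolygonTest(h,(float(u),float(v)),True)),4) for u,v in pts])
    best=min((minimize(cost,np.array(p0)+[0,0,dy],method="Nelder-Mead",options=dict(xatol=1e-5,fatol=1e-5,maxiter=800,
      initial_simplex=np.array(p0)+[0,0,dy]+np.array([[0,0,0],[.02,0,0],[0,.02,0],[0,0,.1]]))) for dy in(-.03,.03)),key=lambda r:r.fun)
    return best.x,best.fun
E
python3 - <<'E'
from h import *
C=cam("top");px=lambda l:np.array(l)/3.3+[190,140]
# subpixel resize centre offset ignored
s=plane(C,px([(458,170),(497,165),(543,376),(502,383)]),.012)
c=s.mean(0);f=(s[0]+s[1]-s[2]-s[3])[:2];yaw=np.arctan2(f[1],f[0]);print("strip",c,yaw,np.linalg.norm(f)/2)
b=plane(C,px([(53,217),(686,89),(752,370),(106,507)]),.012);f=(b[1]-b[0])[:2];print("board",b.mean(0),np.arctan2(f[1],f[0])+np.pi/2,np.linalg.norm(f))
q=px([(252,218),(280,207),(320,200),(352,203),(356,225),(362,258),(366,290),(373,330),(381,372),(335,378),(282,388),(275,345),(268,300),(259,255)])
print("pipe",fit(C,q,CYL,[c[0],c[1]+.14,yaw]))
C=cam("side");px=lambda l:np.array(l)/3.15+[200,160]
s=plane(C,px([(290,207),(303,184),(481,222),(473,248)]),.012)
f=(s[0]+s[1]-s[2]-s[3])[:2];yaw=np.arctan2(f[1],f[0]);print("strip",s.mean(0),yaw,np.linalg.norm(f)/2)
q=px([(265,239),(310,249),(360,261),(405,270),(414,285),(409,320),(393,360),(350,352),(300,340),(243,320),(241,297),(250,255)])
print("pipe",fit(C,q,CYL,[c[0],c[1]+.14,yaw]))
print(bot.calibration("wrist"))
E
```

```text
strip [ 0.5944 -0.1008  0.012 ] 0.19857684963568298 0.1993067016307733
board [ 0.5752 -0.0104  0.012 ] 0.20211914750407978 0.5953172610857309
pipe (array([0.5669, 0.062 , 0.1872]), np.float64(0.3685311719274468))
strip [ 0.5966 -0.0987  0.012 ] 0.21830855033883356 0.1994158320617606
pipe (array([0.5694, 0.0662, 0.234 ]), np.float64(0.2694093852726646))
{'mtx': array([[384.5246,   0.    , 317.6446],
       [  0.    , 384.5246, 240.963 ],
       [  0.    ,   0.    ,   1.    ]]), 'k1': -0.015769191394380804, 'hand_eye': array([[ 1.    ,  0.0001,  0.0003, -0.0006],
       [-0.0002, -0.3002,  0.9539, -0.1658],
       [ 0.0001, -0.9539, -0.3002,  0.0769],
       [ 0.    ,  0.    ,  0.    ,  1.    ]])}
```

```bash
cat >> h.py <<'E'
def ori(yaw,flip=False):
    x=np.array([np.cos(yaw),np.sin(yaw),0])*(-1 if flip else 1);y=np.array([0,0,-1.])
    return np.roll(R.from_matrix(np.c_[x,y,np.cross(x,y)]).as_quat(),1)
E
python3 - <<'E'
from h import *
for fl in(0,1):
    for p in([.58,.0,.27],[.567,.09,.11],[.60,-.12,.11]):
        print(fl,bot.solve_ik(np.array(p),ori(.2,fl)))
E
```

```text
0 [-0.1272  0.3519  0.0046  1.2235  0.      1.2436]
0 [ 0.0289  0.4509 -0.2689  0.8509  0.      1.3997]
0 [-0.318   0.5151 -0.161   0.8947  0.      1.0528]
1 [-0.1272  0.3519  0.0046  1.2235  0.     -1.898 ]
1 [ 0.0289  0.4509 -0.2689  0.8509  0.     -1.7419]
1 [-0.318   0.5151 -0.161   0.8947  0.     -2.0888]
```

```bash
python3 - <<'E'
from h import *
bot.move_pose([.58,.02,.28],ori(.2));bot.set_gripper(0.5)
p,q=bot.read_position(),bot.read_tool_rot()
im=bot.camera("wrist");cv2.imwrite("pics/w1.png",im[:,:,::-1]);np.save("w1.npy",np.r_[p,q])
print(p,q,bot.read_ft_force(),bot.read_clock(),bot.read_gripper_width())
E
```

```text
[0.58   0.0199 0.28  ] [ 0.7036 -0.7036 -0.0706  0.0705] [ 0.0825 -0.8837 -0.1958] 3.8167 0.5017015127930549
```

View pics/w1.png

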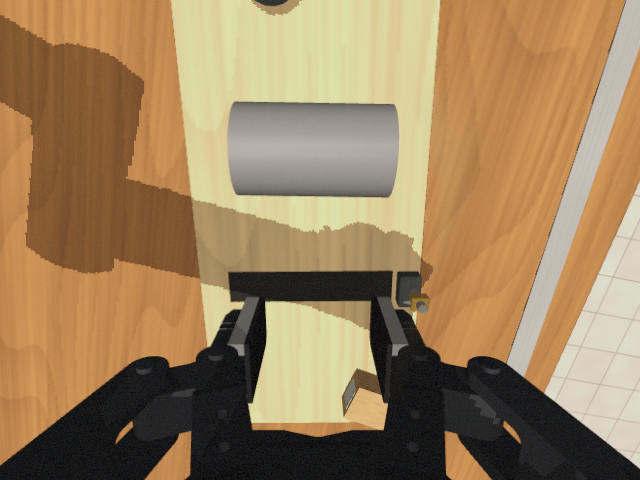

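The wrist view shows the pipe at cols 228–398, rows 101–197, and the strip at cols 229–393, rows 271–301. The scribing block is at (409,290). I'll segment and fit these.

```bash
cat >> h.py <<'E'
def segpipe(im,roi):
    x0,y0,x1,y1=roi;h=cv2.cvtColor(np.ascontiguousarray(im[y0:y1,x0:x1]),cv2.COLOR_RGB2HSV)
    m=((h[...,1]<60)&(h[...,2]>40)).astype(np.uint8)
    m=cv2.morphologyEx(m,cv2.MORPH_OPEN,np.ones((3,3)));m=cv2.morphologyEx(m,cv2.MORPH_CLOSE,np.ones((9,9)))
    c=max(cv2.findContours(m,cv2.RETR_EXTERNAL,cv2.CHAIN_APPROX_NONE)[0],key=cv2.contourArea)
    return cv2.convexHull(c)[:,0],c[:,0]+[x0,y0]
def segdark(im,roi):
    x0,y0,x1,y1=roi;g=im[y0:y1,x0:x1].max(2)
    m=cv2.morphologyEx((g<60).astype(np.uint8),cv2.MORPH_OPEN,np.ones((3,3)))
    return max(cv2.findContours(m,cv2.RETR_EXTERNAL,cv2.CHAIN_APPROX_NONE)[0],key=cv2.contourArea)[:,0]+[x0,y0]
def rel(st,p):
    c,s=np.cos(st[2]),np.sin(st[2]);d=p[:2]-st[:2]
    return np.array([c*d[0]+s*d[1],-s*d[0]+c*d[1],p[2]-st[2]])
E
python3 - <<'E'
from h import *
w=np.load("w1.npy");C=cam("wrist",w[:3],w[3:]);im=cv2.imread("pics/w1.png")[:,:,::-1]
_,q=segpipe(im,(205,85,420,215));print(q.min(0),q.max(0))
s=segdark(im,(215,262,396,296));s=s[s[:,1]<294];print(s.min(0),s.max(0))
P,e=fit(C,q[::3],CYL,[.567,.062,.2]);S,e2=fit(C,s[::3],STR,[.595,-.10,.2])
print(P,e,S,e2,rel(S,P)); np.save("S.npy",S)
b=plane(C,[(173,20),(207,340),(440,5),(432,95)],.012);f=b[1]-b[0];print("board edge yaw",np.arctan2(f[1],f[0])+np.pi/2)
o=im.copy()
for M,p in((CYL,P),(STR,S)):cv2.polylines(o,[cv2.convexHull(proj(C,local(p,M)).astype(np.int32))],True,(255,0,0),1)
n=np.array([[.104,0,.074],[0,0,.012]]);
for u in proj(C,local(S,n)):cv2.circle(o,tuple(int(v) for v in u),3,(0,255,0),1)
cv2.imwrite("pics/w1o.png",cv2.resize(o[80:320,190:450],None,fx=3,fy=2.5)[:,:,::-1])
E
```

```text
[227 102] [398 214]
[229 271] [391 293]
[0.5662 0.0664 0.1824] 1.0430192378213576 [ 0.5944 -0.0984  0.1999] 0.3564291933162393 [ 0.0052  0.1672 -0.0175]
board edge yaw 0.20809596987712653
```

View pics/w1o.png

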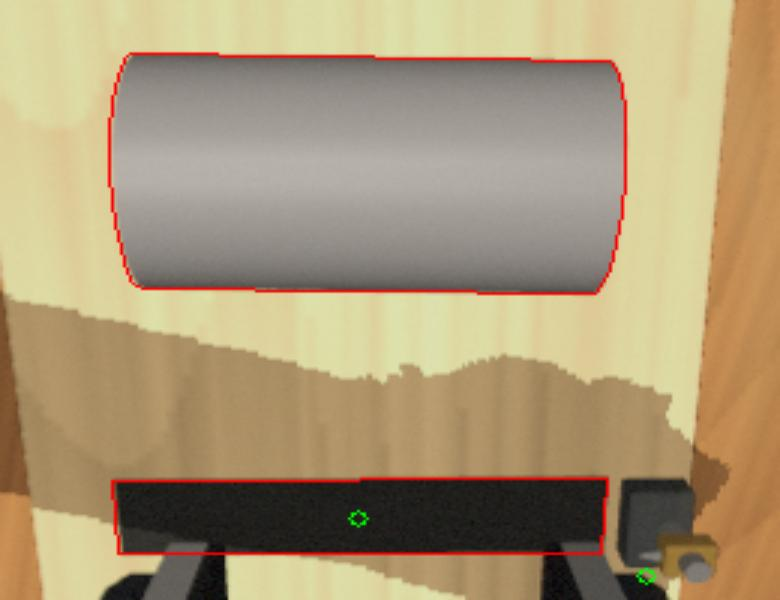

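The fit overlay is tight. The pipe sits at x = +5 mm, y = +167 mm, yaw = −1.0° relative to the station. First I'll do one gentle test stroke with the flat tip landing across the crest.

```bash
cat >> h.py <<'E'
Z=.102
def tdir(yaw):return np.array([np.sin(yaw),-np.cos(yaw),0])
def land(P,off,f=2.0,zc=None):
    """tip over the pipe, off metres along travel from crest, then down until touch"""
    a=np.array([P[0],P[1],0])+off*tdir(P[2])
    zc=zc or .120
    bot.move_linear(a+[0,0,zc],speed=.12,rotation=ori(P[2]))
    f0=bot.read_ft_force()
    hit=bot.move_linear(a+[0,0,.085],speed=.02,until_force=f)
    p=bot.read_position();print("land",hit,p,bot.read_ft_force()-f0)
    return a,p,f0
E
python3 - <<'E'
from h import *
P=np.array([.5662,.0664,.1824])
bot.move_pose([P[0]-.008*tdir(P[2])[0],P[1]-.008*tdir(P[2])[1],.135],ori(P[2]))
a,p,f0=land(P,-.008)
for k in range(2):
    p=p+.016*tdir(P[2]);bot.move_linear(p,speed=.04);print(bot.read_position(),bot.read_ft_force()-f0)
bot.wait(.3);print(bot.read_ft_force()-f0,bot.read_clock())
q=bot.read_position();bot.move_linear(q+[0,0,.02],speed=.05);bot.move_linear(q+[0,.05,.17],speed=.25)
p,r=bot.read_position(),bot.read_tool_rot();im=bot.camera("wrist");cv2.imwrite("pics/w2.png",im[:,:,::-1]);np.save("w2.npy",np.r_[p,r]);print(bot.read_clock())
E
```

```text
land False [0.5649 0.0743 0.0851] [0.5897 1.4359 0.82  ]
[0.5678 0.0582 0.0851] [ 1.1345  1.1338 -0.3077]
[0.5707 0.0426 0.0851] [1.1894 1.4341 0.3351]
[0.5673 0.7819 0.1067] 8.0583
9.4417
```

View pics/w2.png

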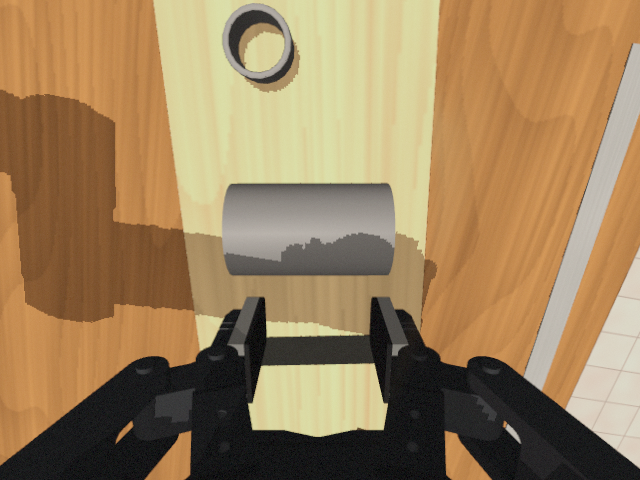

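```bash
cat >> h.py <<'E'
def see(n,p0,name=None):
    """fit the pipe in wrist picture n taken at pose file n, guess p0"""
    w=np.load(f"{n}.npy");C=cam("wrist",w[:3],w[3:]);im=cv2.imread(f"pics/{n}.png")[:,:,::-1]
    h0=proj(C,local(p0,CYL));lo=(h0.min(0)-25).clip(0).astype(int);hi=(h0.max(0)+25).astype(int)
    hsv=cv2.cvtColor(np.ascontiguousarray(im),cv2.COLOR_RGB2HSV);m=((hsv[...,1]<45)&(hsv[...,2]>40)).astype(np.uint8)
    k=np.zeros_like(m);k[lo[1]:hi[1],lo[0]:hi[0]]=1;m=cv2.morphologyEx(m*k,cv2.MORPH_OPEN,np.ones((5,5)))
    c=max(cv2.findContours(m,cv2.RETR_EXTERNAL,cv2.CHAIN_APPROX_NONE)[0],key=cv2.contourArea)[:,0]
    c=c[(c[:,0]>lo[0]+1)&(c[:,0]<hi[0]-2)&(c[:,1]>lo[1]+1)&(c[:,1]<hi[1]-2)]
    P,e=fit(C,c[::3],CYL,p0);o=im.copy()
    cv2.polylines(o,[cv2.convexHull(proj(C,local(P,CYL)).astype(np.int32))],True,(255,0,0),1)
    cv2.imwrite(f"pics/{n}o.png",o[:,:,::-1]);print("pipe",P,"err",e,"rel",rel(np.load("S.npy"),P));return P
E
python3 - <<'E'
from h import *
P=see("w2",[.567,.06,.19])
print(see("w1",[.567,.06,.19]))
w=np.load("w2.npy");C=cam("wrist",w[:3],w[3:]);Tw=np.linalg.inv(C[2]);
# fingertip in tool coords: project candidate tips
Rm=R.from_quat(np.roll(w[3:],-1)).as_matrix()
for dx in(.0215,):
  for dy in(0,-.01,-.02):
    for dz in(-.011,.011): print(dy,dz,proj(C,[w[:3]+Rm@[dx,dy,dz]]))
E
```

```text
pipe [0.5664 0.0657 0.1826] err 1.1034998013601784 rel [ 0.0052  0.1665 -0.0173]
pipe [0.566  0.0662 0.1853] err 1.076016055191546 rel [ 0.0049  0.167  -0.0146]
[0.566  0.0662 0.1853]
0 -0.011 [[362.2155 312.73  ]]
0 0.011 [[363.8979 270.1498]]
-0.01 -0.011 [[364.6415 323.215 ]]
-0.01 0.011 [[366.5196 278.654 ]]
-0.02 -0.011 [[367.3441 334.8995]]
-0.02 0.011 [[369.454  288.1754]]
```

The pipe did not move, so the half-open tips sit farther back than I expected and never touched it. I'll descend further in guarded mode.

```bash
python3 - <<'E'
from h import *
P=np.array([.5663,.0660,.1835]);T=tdir(P[2])
a=np.array([P[0],P[1],0])-.008*T
bot.move_linear(a+[0,0,.10],speed=.2,rotation=ori(P[2]))
f0=np.mean([bot.read_ft_force() for _ in range(5)],0)
hit=bot.move_linear(a+[0,0,.066],speed=.015,until_force=2.5)
p=bot.read_position();print(hit,p,[bot.read_ft_force()-f0 for _ in range(3)],bot.read_clock())
if hit:
    for k in range(2):
        p=p+.016*T;bot.move_linear(p,speed=.04);print(bot.read_position(),bot.read_ft_force()-f0)
    bot.wait(.3);print(bot.read_ft_force()-f0,bot.read_clock())
    q=bot.read_position();bot.move_linear(q+[0,0,.02],speed=.05);bot.move_linear(q+[0,.05,.15],speed=.25)
    p,r=bot.read_position(),bot.read_tool_rot();im=bot.camera("wrist");cv2.imwrite("pics/w3.png",im[:,:,::-1]);np.save("w3.npy",np.r_[p,r]);print(bot.read_clock())
    see("w3",[.568,.05,.19])
E
```

```text
True [0.5648 0.0738 0.0763] [array([-0.7161,  0.4334,  3.9294]), array([-0.7161,  0.4334,  3.9294]), array([-0.7161,  0.4334,  3.9294])] 11.85
[0.5678 0.0578 0.0763] [-1.879   1.6282  4.4577]
[0.5707 0.0421 0.0763] [-0.3751  0.0474  2.2543]
[-1.766   0.3371  2.4818] 13.2583
14.5667
pipe [0.569  0.0501 0.1843] err 1.5369234236778189 rel [ 0.0046  0.1507 -0.0156]
```

Contact is at TCP z = 76.3 mm and about 4 N. The tip travelled 32 mm and the pipe 16 mm, so it rolled without slip. I'll continue with several 20 mm strokes.

```bash
cat >> h.py <<'E'
def stroke(P,d,v=.05):
    T=tdir(P[2]);a=np.array([P[0],P[1],0])-d/2*T
    bot.move_linear(a+[0,0,.084],speed=.2,rotation=ori(P[2]))
    bot.wait(.15)
    f0=np.array(bot.read_ft_force())
    hit=bot.move_linear(a+[0,0,.070],speed=.015,until_force=2.5)
    p=bot.read_position()
    if not hit:print("MISS",p);bot.move_linear(a+[0,0,.1]);raise SystemExit
    F=[bot.read_ft_force()-f0]
    bot.move_linear(p+2*d*T,speed=v);F.append(bot.read_ft_force()-f0)
    bot.wait(.3);F.append(bot.read_ft_force()-f0)
    bot.move_linear(p+2*d*T+[0,0,.012],speed=.05)
    P=P+np.r_[d*T[:2],0];print("z",p[2],"Fz",np.array(F)[:,2],"t",bot.read_clock(),"P",P);return P
def look(n,P):
    q=bot.read_position();bot.move_linear([P[0],P[1]+.03,.23],speed=.25)
    p,r=bot.read_position(),bot.read_tool_rot();im=bot.camera("wrist");cv2.imwrite(f"pics/{n}.png",im[:,:,::-1]);np.save(f"{n}.npy",np.r_[p,r]);print(bot.read_clock())
    return see(n,P)
E
python3 - <<'E'
from h import *
P=np.array([.569,.0501,.184])
P=stroke(P,.020);P=stroke(P,.020);P=stroke(P,.020);look("w4",P)
E
```

```text
z 0.07619028294532879 Fz [5.0056 4.6118 3.7262] t 17.8417 P [0.5727 0.0304 0.184 ]
z 0.07619610760107891 Fz [4.6058 4.3226 3.0707] t 20.4917 P [0.5763 0.0108 0.184 ]
z 0.07620173717294318 Fz [3.9036 2.1298 2.2674] t 23.1417 P [ 0.58   -0.0089  0.184 ]
23.9333
pipe [ 0.58   -0.0085  0.1843] err 0.9966093950599205 rel [ 0.0038  0.091  -0.0156]
```

View pics/w4o.png

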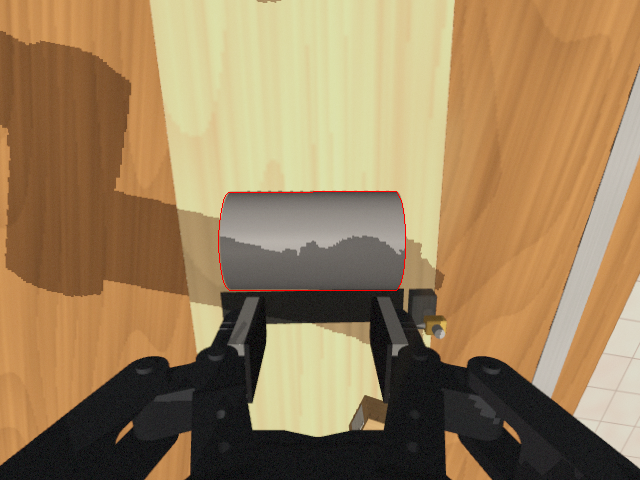

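The dead reckoning matches the camera to within 0.5 mm. I'll carry on toward the strip.

```bash
python3 - <<'E'
from h import *
P=np.array([.58,-.0086,.184])
for _ in range(3):P=stroke(P,.020)
P=stroke(P,.016);look("w5",P)
E
```

```text
z 0.07619506968014839 Fz [5.966  5.4814 4.1453] t 27.2167 P [ 0.5837 -0.0283  0.184 ]
z 0.07620491729403214 Fz [5.1261 4.8955 3.6092] t 29.8667 P [ 0.5873 -0.0479  0.184 ]
z 0.0762441310864658 Fz [3.1085 2.591  2.3079] t 32.5083 P [ 0.591  -0.0676  0.184 ]
z 0.07628723149126165 Fz [4.2503 3.4616 2.4181] t 34.9917 P [ 0.5939 -0.0833  0.184 ]
35.775
pipe [ 0.594  -0.0827  0.1844] err 1.1080960786007565 rel [ 0.0027  0.0155 -0.0155]
```

```bash
python3 - <<'E'
from h import *
P=np.array([.594,-.0828,.184])
P=stroke(P,.0154,v=.035);bot.move_linear([P[0]-.0,P[1]+.10,.27],speed=.25)
p,r=bot.read_position(),bot.read_tool_rot();im=bot.camera("wrist");cv2.imwrite("pics/w6.png",im[:,:,::-1]);np.save("w6.npy",np.r_[p,r]);P=see("w6",P)
bot.wait(1);im=bot.camera("wrist");cv2.imwrite("pics/w7.png",im[:,:,::-1]);np.save("w7.npy",np.r_[bot.read_position(),bot.read_tool_rot()]);see("w7",P)
o=cv2.imread("pics/w7o.png");C=cam("wrist",p,r)
cv2.polylines(o,[proj(C,local(np.load("S.npy"),STR)).astype(np.int32)],True,(0,255,0),1);cv2.imwrite("pics/w7o.png",o);print(bot.read_clock())
E
```

```text
z 0.07630051764758738 Fz [5.6226 4.5846 4.5513] t 39.1417 P [ 0.5968 -0.0979  0.184 ]
pipe [ 0.5969 -0.0985  0.1848] err 2.0369676310028106 rel [ 0.0025 -0.0005 -0.0151]
pipe [ 0.5971 -0.0988  0.1845] err 2.082353305404275 rel [ 0.0027 -0.0009 -0.0154]
41.2333
```

View pics/w7o.png

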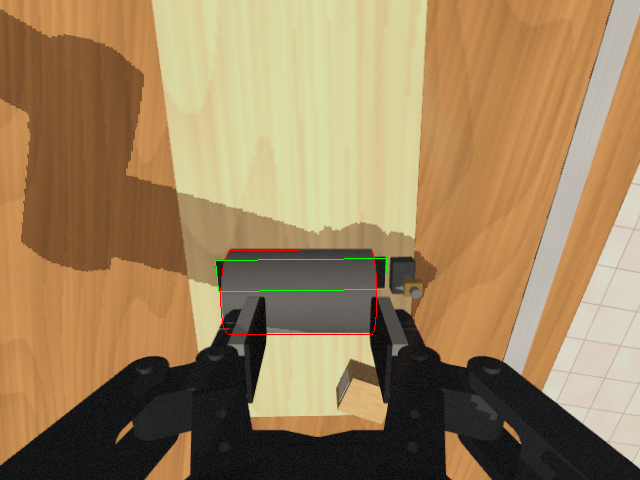

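The pipe is at rest on the strip. I'll retreat and check independently with the fixed top camera.

```bash
python3 - <<'E'
from h import *
bot.move_pose([.40,.25,.32],ori(.2));bot.wait(.5)
im=bot.camera("top");cv2.imwrite("pics/t8.png",im[:,:,::-1])
for t in("pipe","coupling","screwbox","tin","spanner"):print(t,bot.search_frame("top",t)[:1])
C=cam("top");o=im.copy()
for M,p in((CYL,[.597,-.0986,.1845]),(STR,np.load("S.npy"))):cv2.polylines(o,[cv2.convexHull(proj(C,local(p,M)).astype(np.int32))],True,(255,0,0),1)
a=np.hstack([im[150:280,290:410],o[150:280,290:410]]);cv2.imwrite("pics/t8o.png",cv2.resize(a,None,fx=3.3,fy=3.3)[:,:,::-1]);print(bot.read_clock())
E
```

```text
pipe [{'bbox': [320.9, 192.1, 39.1, 57.0], 'confidence': 0.59}]
coupling [{'bbox': [220.4, 244.6, 24.8, 23.2], 'confidence': 0.5}]
screwbox [{'bbox': [375.5, 171.7, 19.0, 27.2], 'confidence': 0.84}]
tin []
spanner [{'bbox': [494.5, 221.7, 24.3, 55.1], 'confidence': 0.56}]
43.25
```

View pics/t8o.png

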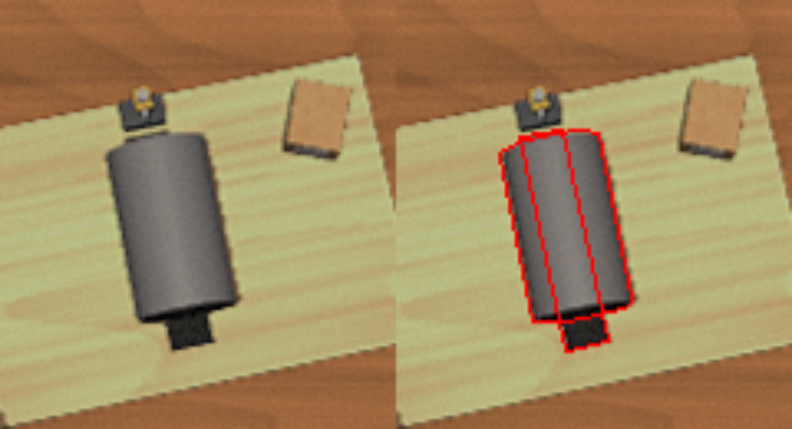

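```bash
python3 - <<'E'
from h import *
C=cam("top");px=lambda l:np.array(l)/3.3+[290,150]
q=px([(107,155),(114,195),(122,238),(130,280),(137,318),(125,143),(165,133),(190,133),(205,137),(212,170),(221,210),(230,255),(238,300),(190,314),(140,321)])
P,e=fit(C,q,CYL,[.597,-.1,.19]);print(P,e,rel(np.array([.5944,-.1008,.1986]),P))
w=np.load("w7.npy");C=cam("wrist",w[:3],w[3:])
q=np.array([(230,249),(270,249),(310,249),(350,249),(373,249),(222,280),(220,300),(222,318),(378,275),(378,290)])
print(rel(np.load("S.npy"),fit(C,q,CYL,[.597,-.1,.19])[0]))
E
```

```text
[ 0.5978 -0.1007  0.1783] 0.15372381137546443 [ 0.0033 -0.0005 -0.0203]
[ 0.0032  0.0005 -0.0199]
```

Both cameras agree, so I'll hand in.

```bash
python3 -c "
from cell import bot
bot.close_job();print(bot.read_clock())"
```

```text
the job is handed in; nothing more can be done
the job is handed in; nothing more can be done
```

The pipe now lies at rest on the rubber strip with its end facing the scribing block, and the job is handed in. The last clock reading before that was 43 s of the 72 s allowed. I rolled it about 167 mm in eight light strokes on its crest, pressing with about 2–6 N. The tip travelled twice as far as the pipe, and the camera matched the predicted pipe position to about 0.6 mm at each check, so there was no sign of skidding.

**Final position:** the wrist and top cameras both put the pipe within 1 mm of the strip's centreline. It is about 3 mm off-centre lengthwise, towards the block, and about 1° off parallel. I left those two errors because fixing them would have meant sliding the pipe.

**At rest:** two wrist pictures 1 s apart showed the pipe still, to within the fit noise of about 0.4 mm.

**Bystanders:** the coupling, carton and spanner showed within a few pixels of where they started, which is within the detector's scatter. The detector missed the tin in the last picture, so I have no final check on it, but the arm never worked near the tin at low height.

**Other deviations:**
- **First stroke:** it passed above the pipe without touching it, because the half-open fingertips sit about 26 mm behind the TCP. I then lowered the arm until it felt contact.
- **Last wrist fit:** the automatic fit was poor (2 px) because the fingers hid part of the pipe. I confirmed the position with hand-picked edge points in both cameras.

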